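# Stack closet cedar slats crosswise to air

### The arm

A 6-joint arm with a two-finger parallel gripper is mounted at the origin on the work surface. World frame = base frame: x ahead of the robot, y to its left, z up, the work surface at z = 0. Lengths are in m, angles in degrees, forces in N, time in s.
With the tool pointing down it reaches from about 0.325 to 0.85 m from the base axis. Payload 15.5 kg.
Tool frame: the origin (TCP) lies at the very end of the fingers, on their centre line; the grasp point (between the pads) lies arm.grip_depth behind it (arm.grip_depth is the distance from the TCP to the grasp point, in m); z points along the fingers, y is the line along which they close (so a half turn about z gives the same grasp; the last joint's range is limited). The gripper opens to 91 mm and grips with 3 to 60 N. Pads are 32 mm wide; open, the fingers measure 118 mm over their backs; the gripper's body (76 mm by 178 mm) begins 60 mm behind the grasp point.
Start: joints at [-80.3, 28.281, 77.091, -0, 74.628, -5.472], TCP at [0.164, -0.603, 0.214] pointing down, gripper open.
Joint ranges: [-166.48, 166.48], [-47.26, 123.95], [12.59, 153.08], [-70.14, 250.14], [6.76, 159.57], [-176.63, 176.63]. Speed limits (degrees/s): [108.29, 108.29, 147.25, 172.46, 172.46, 172.46].

### API

Orientations are given as a 3x3 rotation matrix whose columns are the frame's x, y, z axes.
In Python, from rig import arm gives the robot as it stands. Calls block until the motion is done:
- arm.move_to(position, orientation): joint-space move of the TCP to a pose.
- arm.move_l(position, orientation=None, feed=0.15): straight line of the TCP; orientation=None keeps the orientation; feed is the mean speed in m/s.
- arm.move_joints(angles): joint-space move.
- arm.grip(opening): finger opening in m; the grip force is fixed at half the most; returns when the fingers have stopped.
- arm.sleep(seconds).
- arm.solve_ik(position, orientation): joint angles nearest the present ones, or None.
- arm.snapshot(name): name is "scene" or "top" or "wrist"; returns the picture (400x640x3 uint8, red, green, blue); there is no depth.
- arm.get_calibration(name): a dict with "intrinsics" (3x3 intrinsics, pixels), "cam_to_world" (4x4, takes a point from camera to world coordinates). Camera axes: x right, y down, z forward; pixel columns grow to the right and rows downward; lengths in m; the calibration is good to about 2 mm. A picture is of the moment at which its call begins: read the wrist's pose just before it. get_calibration takes no time and is no camera call; for the wrist camera it gives the pose at the moment of the call.
A pose or a line that the arm cannot do raises arm.Unreachable and nothing moves.
- arm.sign_off(): hands the job in; it is judged then, once.
Readings, each from a call of its own:
- arm.current_t(): time.
- arm.current_joint_positions(): joint angles.
- arm.current_dq(): joint speeds.
- arm.current_tau(): joint torques, N m.
- arm.current_ee_pos(): TCP position.
- arm.current_tool_rot(): TCP orientation.
- arm.current_force(): force on the tool from outside, world axes, zero at the start.
- arm.current_torque(): the same for the moment, N m.
- arm.current_width(): finger opening in m.
- arm.current_grasp_force(): force on a finger pad.
Only numpy, scipy, OpenCV 4.12 (cv2) and the standard library are available. Lean on these libraries where they do the work, as an engineer would, in place of code of your own. Each camera call takes 0.05 s, during which the arm holds its last target. There are 200 camera calls.

### The job

Stack the four closet cedar slats crosswise on the white airing stand so that air gets all round them: first lay the two long slats flat and square across the two raised bars, then the two short slats flat and square across the long ones. In each layer leave a gap of about two slat widths (60 mm) between the slats, and keep both layers centred on the stand. Set the slats down rather than dropping them, and leave the other things on the counter where they are.

Things in the scene. Friction and masses are not known exactly. Their poses are not given: they have to be found in the camera images.
- stand: White open stand, fixed, 178 x 200 mm. Origin on the counter under its centre, z up. Two raised bars, 14 mm wide, 200 long, run along y at x = -82 and +82 mm (too far apart for short slats); tops 70 mm above the counter. Legs at y = +-90 mm, joined by cross bars 12 mm high. Long slats go along its x at y about +-45 mm, short ones on top along its y at x about +-45 mm.
- long_slat_a: Longer plain cedar slat, 200 x 30 x 18 mm, about 45 g, lying flat on the counter at the start. Origin at the middle of the slat (9 mm above its underside); x along its length, y across its 30 mm width, z up. Its twin is alike and interchangeable with it.
- long_slat_b: Longer plain cedar slat, 200 x 30 x 18 mm, about 45 g, lying flat on the counter at the start. Origin at the middle of the slat (9 mm above its underside); x along its length, y across its 30 mm width, z up. Its twin is alike and interchangeable with it.
- short_slat_a: Shorter plain cedar slat, 140 x 30 x 18 mm, about 32 g, lying flat on the counter at the start. Origin at the middle of the slat (9 mm above its underside); x along its length, y across its 30 mm width, z up. Its twin is alike and interchangeable with it.
- short_slat_b: Shorter plain cedar slat, 140 x 30 x 18 mm, about 32 g, lying flat on the counter at the start. Origin at the middle of the slat (9 mm above its underside); x along its length, y across its 30 mm width, z up. Its twin is alike and interchangeable with it.
- sanding_block: Bystander: cork sanding block, 100 x 60 x 35 mm. Origin at the centre of its underside. Not to be disturbed.
- wax_tin: Bystander: bare round metal tin, 72 mm across, 50 mm tall. Origin at the centre of its underside. Not to be disturbed.
- scrub_brush: Bystander: flat brush with a wooden handle, lying down, about 200 mm long, handle towards its own -x. Not to be disturbed.
- dish: Bystander: white ceramic bowl, 90 mm across, 30 mm tall. Origin at the centre of its underside. Not to be disturbed.
- glass_jar: Bystander: glass jar with a metal lid, 70 mm across, 90 mm tall. Origin at the centre of its underside. Not to be disturbed.
- soap_box: Bystander: closed white plastic soap box, 90 x 60 x 32 mm. Origin at the centre of its underside. Not to be disturbed.
- stain_bar: Bystander: pale bar, 70 x 45 x 25 mm. Origin at the centre of its underside. Not to be disturbed.
There are look-alikes about, which are no part of the job. Leave any green look-alike of the short_slat_a alone. Leave any blue look-alike of the long_slat_b alone.

How it is judged:
By the outcome, as a careful person would: the job done as asked, in the order asked, and still so for the second after the job is handed in, with the robot touching nothing.
It also fails if it takes over 72 s, if anything falls off the work surface, if the arm or the gripper's body presses on something with over 40 N, if the wrist force passes 120 N, or if a joint passes its speed limit or range.

## Working session

There is one attempt and no reset: what is moved stays moved. The work goes in short steps, each a Python script; the robot and the scene stay as the last script left them, time stands still between calls to the robot, and variables do not carry over. Pictures are saved under pics/ and viewed, at most 10 in all, crops included, and the job is handed in when it is done.

```bash
mkdir -p pics; ls
python3 - <<'E'
from rig import arm
import cv2
for n in("top","scene"):
    im=arm.snapshot(n); cv2.imwrite(f"pics/{n}0.png",im[:,:,::-1]); c=arm.get_calibration(n); print(n,c["intrinsics"],c["cam_to_world"])
print(arm.grip_depth,arm.current_tool_rot(),arm.current_t())
E
```

```text
pics
top [[438.57030753   0.         320.51343414]
 [  0.         438.57030753 212.08255991]
 [  0.           0.           1.        ]] [[ 0.01215183 -0.98993455  0.14100324  0.29076571]
 [-0.99990284 -0.01106689  0.00847605 -0.09152372]
 [-0.00683027 -0.14109254 -0.98997285  1.55577911]
 [ 0.          0.          0.          1.        ]]
scene [[413.13438933   0.         317.97513738]
 [  0.         413.13438933 200.92711645]
 [  0.           0.           1.        ]] [[ 0.21838414  0.7729444  -0.59570573  1.32070376]
 [ 0.97574086 -0.16329891  0.14581922 -0.28135322]
 [ 0.01543205 -0.61309903 -0.78985532  1.07936334]
 [ 0.          0.          0.          1.        ]]
0.0188 [[ 9.65142943e-01  2.61723264e-01 -1.78762052e-04]
 [ 2.61723299e-01 -9.65142314e-01  1.10875884e-03]
 [ 1.17657162e-04 -1.11689696e-03 -9.99999369e-01]] 0.1
```

View pics/top0.png

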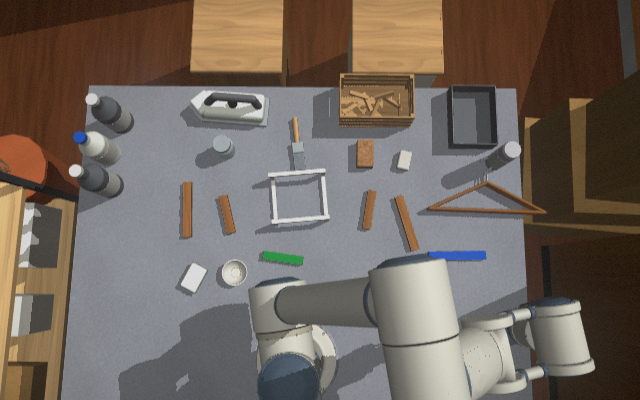

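View pics/scene0.png

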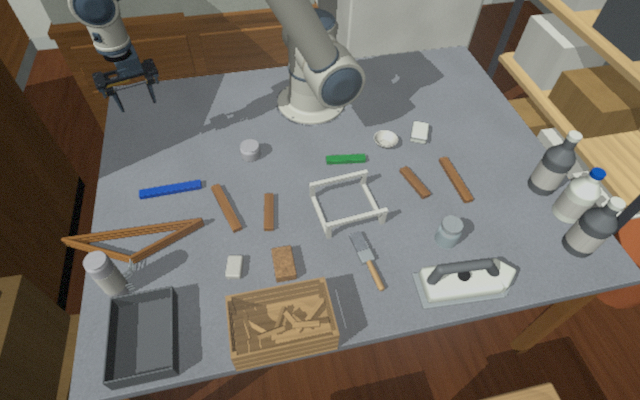

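The top view shows the long slats at about (187,210) and (405,222), the short ones at (227,214) and (369,210), and the stand around (299,197). The green and blue look-alikes are at (283,258) and (457,255). The scene view agrees. Next I'll zoom in on the stand and fit the slats.

```bash
cat > h.py <<'E'
import numpy as np,cv2
from scipy.optimize import least_squares
def proj(P,c):
    T=np.linalg.inv(c["cam_to_world"]); p=(np.asarray(P)@T[:3,:3].T+T[:3,3])@c["intrinsics"].T
    return p[:,:2]/p[:,2:]
def ray(u,v,z,c):
    M=c["cam_to_world"]; d=M[:3,:3]@np.linalg.solve(c["intrinsics"],[u,v,1]); return M[:3,3]+d*(z-M[2,3])/d[2]
def feat(m): 
    return np.array([m["m10"]/m["m00"],m["m01"]/m["m00"],m["mu20"]/m["m00"],m["mu11"]/m["m00"],m["mu02"]/m["m00"]])
def box(x,y,a,L,z0=0):
    s=np.array([[i*L/2,j*.015,k*.018+z0] for i in(-1,1) for j in(-1,1) for k in(0,1)])
    R=np.array([[np.cos(a),-np.sin(a),0],[np.sin(a),np.cos(a),0],[0,0,1]]); return s@R.T+[x,y,0]
def cedar(im):
    h=cv2.cvtColor(im,cv2.COLOR_RGB2HSV); return cv2.inRange(h,(3,90,50),(16,255,255))
def slat(mask,c,L,z0=0):
    f=feat(cv2.moments(mask,True)); p=ray(f[0],f[1],z0+.012,c)
    best=None
    for a in np.radians([0,45,90,135]):
        r=least_squares(lambda q:(feat(cv2.moments(cv2.convexHull(proj(box(*q,L,z0),c).astype(np.float32))))-f)*[10,10,.3,.3,.3],[p[0],p[1],a],x_scale=[.01,.01,.1],diff_step=1e-3)
        if best is None or r.cost<best.cost: best=r
    return best.x,best.cost
E
python3 - <<'E'
from h import *
from rig import arm
out=[]
for n in("top","scene"):
    im=cv2.imread(f"pics/{n}0.png")[:,:,::-1].copy(); c=arm.get_calibration(n)
    k,l,s,ce=cv2.connectedComponentsWithStats(cedar(im))
    for i in range(1,k):
        if 150<s[i][4]<1500:
            p=ray(*ce[i],.012,c); 
            L=.2 if max(s[i][2:4])>(46 if n=="top" else 45) else .14
            if 0.2<p[0]<.75:
              x,e=slat((l==i).astype(np.uint8),c,L); print(n,ce[i].round(),s[i],L,x[:2].round(4),np.degrees(x[2]).round(1),round(e,2))
    x,y=(255,155) if n=="top" else (295,158)
    out.append(cv2.resize(im[y:y+85,x:x+100],None,fx=4,fy=6 if 0 else 4,interpolation=cv2.INTER_CUBIC))
cv2.imwrite("pics/st.png",np.hstack(out)[:,:,::-1])
E
```

```text
top [365. 153.] [357 140  17  27 451] 0.14 [ 0.7299 -0.237 ] 154.5 184.35
top [187. 209.] [182 182  10  55 496] 0.2 [0.5174 0.3989] 3.2 3.14
top [ 38. 197.] [ 24 187  37  19 309] 0.14 [0.5545 0.9383] -116.2 143.09
top [369. 209.] [362 190  14  39 319] 0.14 [ 0.5233 -0.2501] -9.1 2.07
top [227. 214.] [219 195  17  39 339] 0.14 [0.5012 0.2563] 195.1 1.3
top [407. 223.] [395 195  24  56 462] 0.2 [ 0.477 -0.384] 16.3 1.23
scene [456. 180.] [439 157  34  46 463] 0.2 [0.5158 0.3999] 181.7 8.23
scene [415. 182.] [400 167  30  31 325] 0.14 [0.4993 0.2569] 193.6 4.67
scene [226. 208.] [211 184  30  48 460] 0.2 [ 0.4736 -0.3818] 196.5 10.33
scene [268. 212.] [264 194   9  37 299] 0.14 [ 0.5215 -0.2486] 171.1 6.02
scene [283. 263.] [272 246  24  36 589] 0.14 [ 0.7162 -0.234 ] 191.2 219.62
```

View pics/st.png

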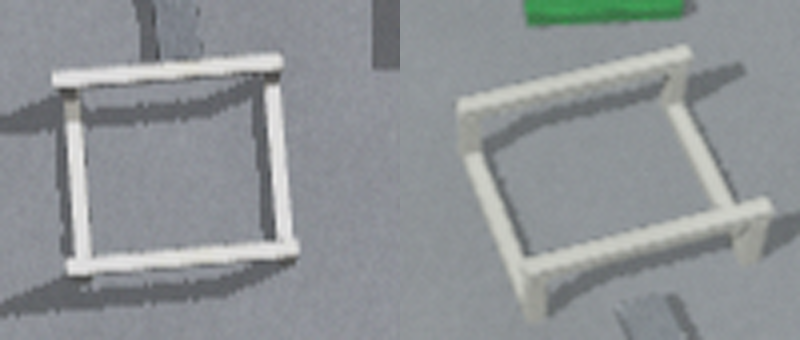

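The raised bars are the far and near ones, running roughly along world y, so stand x runs roughly along world x. I'll fit the stand pose in both views by rendering it.

```bash
cat >> h.py <<'E'
from scipy.optimize import minimize
def standboxes():
    B=[]
    for s in(-1,1):
        B.append(((s*.082-.007,s*.082+.007),(-.1,.1),(.056,.07)))
        B.append(((-.082,.082),(s*.09-.006,s*.09+.006),(0,.012)))
        for t in(-1,1): B.append(((s*.082-.007,s*.082+.007),(t*.09-.006,t*.09+.006),(0,.07)))
    return [np.array([[x,y,z] for x in b[0] for y in b[1] for z in b[2]]) for b in B]
def render(q,c,W,K=4):
    x0,y0,w,h=W; im=np.zeros((h*K,w*K),np.uint8); a=q[2]
    R=np.array([[np.cos(a),-np.sin(a),0],[np.sin(a),np.cos(a),0],[0,0,1]])
    for b in standboxes():
        p=(proj(b@R.T+[q[0],q[1],0],c)-[x0,y0]+.5)*K-.5
        hu=cv2.convexHull(p.astype(np.float32)); cv2.fillConvexPoly(im,np.round(hu*16).astype(np.int32),255,shift=4)
    return cv2.resize(im,(w,h),interpolation=cv2.INTER_AREA)/255.
E
python3 - <<'E'
from h import *
from rig import arm
res=[]
for n,W in(("top",(255,155,85,85)),("scene",(300,160,95,85))):
    im=cv2.imread(f"pics/{n}0.png").astype(float).min(2); c=arm.get_calibration(n)
    x0,y0,w,h=W; t=np.clip((im[y0:y0+h,x0:x0+w]-135)/70,0,1)
    cost=lambda q:((cv2.GaussianBlur(render(q,c,W),(0,0),sg)-cv2.GaussianBlur(t,(0,0),sg))**2).sum()
    q=np.array([.54,-.0,np.radians(0)])
    if n=="top": q[:2]=ray(298,197,.05,c)[:2]
    else: q=res[0].copy()
    for sg in(3,1,.7):
        if sg==3: q=min((np.array([q[0],q[1],a]) for a in np.radians([-10,-5,0,5,10])),key=cost)
        r=minimize(cost,q,method="Nelder-Mead",options=dict(initial_simplex=q+np.vstack([np.zeros(3),np.diag([.01,.01,.05])]),xatol=1e-5,fatol=1e-4)); q=r.x
    print(n,q[:2].round(4),np.degrees(q[2]).round(2),round(r.fun,1),round(t.sum())); res.append(q)
q=np.mean(res,0)
for a in (q[2],q[2]+np.pi/2):
  for k in(0,1):
    b=a+k*np.pi; R=np.array([[np.cos(b),np.sin(b),0],[np.sin(b),-np.cos(b),0],[0,0,-1]])
    s=arm.solve_ik([*q[:2],.15],R); print(np.degrees(b).round(),None if s is None else np.round(s))
E
```

```text
top [ 0.5618 -0.0015] 5.46 104.7 1200
scene [ 0.5545 -0.0013] 4.7 321.8 1395
5.0 [-6. 27. 91. -0. 62. 79.]
185.0 [  -6.   27.   91.   -0.   62. -101.]
95.0 [ -6.  27.  91.  -0.  62. -11.]
275.0 [ -6.  27.  91.  -0.  62. 169.]
```

Run:
```python
from h import *
from rig import arm
out=[]
for n,W,q in(("top",(255,155,95,75),[.5618,-.0015,np.radians(5.46)]),("scene",(300,160,95,85),[.5545,-.0013,np.radians(4.7)])):
    im=cv2.imread(f"pics/{n}0.png"); c=arm.get_calibration(n); x0,y0,w,h=W
    k=5 if n=="scene" else 5
    o=cv2.resize(im[y0:y0+h,x0:x0+w],None,fx=4,fy=4,interpolation=cv2.INTER_CUBIC)
    a=q[2];R=np.array([[np.cos(a),-np.sin(a),0],[np.sin(a),np.cos(a),0],[0,0,1]])
    for b in standboxes():
        hu=cv2.convexHull(((proj(b@R.T+[q[0],q[1],0],c)-[x0,y0]+.5)*4-.5).astype(np.float32))
        cv2.polylines(o,[np.round(hu*16).astype(np.int32)],True,(0,0,255),1,cv2.LINE_AA,4)
    out.append(cv2.copyMakeBorder(o,0,340-o.shape[0],0,0,0))
cv2.imwrite("pics/ov.png",np.hstack(out))
```

```text
(no output)
```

View pics/ov.png

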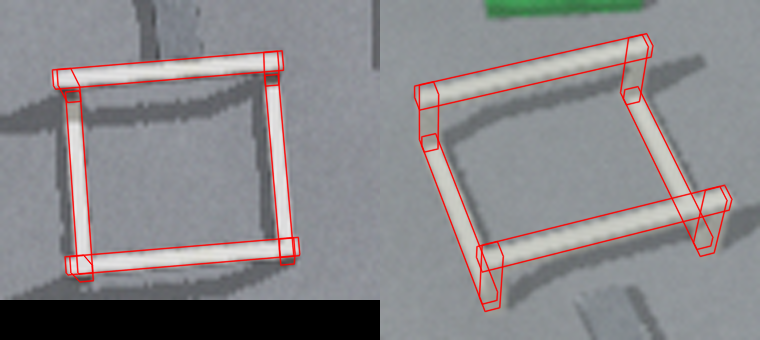

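The top overlay fits very well. The scene overlay is slightly off. I'll take one closer wrist view to refine the pose.

```bash
cat >> h.py <<'E'
def Rt(a): return np.array([[np.cos(a),np.sin(a),0],[np.sin(a),-np.cos(a),0],[0,0,-1.]])
E
python3 - <<'E'
from h import *
from rig import arm
import pickle
c=arm.get_calibration("wrist"); print((c["cam_to_world"][:3,3]-arm.current_ee_pos()).round(3),c["cam_to_world"][:3,2].round(2),c["intrinsics"][0,0])
R=arm.current_tool_rot(); off=R.T@(c["cam_to_world"][:3,3]-arm.current_ee_pos()); print(off)
R=Rt(np.radians(5)); o=R@off; d=R@arm.current_tool_rot().T@c["cam_to_world"][:3,2]
T=np.array([.5605,-.0015,.05]); P=np.array([0,0,.33]); 
cam=P+o; P[:2]=T[:2]-(o[:2]+d[:2]/d[2]*(T[2]-cam[2]))
print(P); t=arm.current_t(); arm.move_to(P,R); print(arm.current_t()-t)
c=arm.get_calibration("wrist"); im=arm.snapshot("wrist"); cv2.imwrite("pics/w0.png",im[:,:,::-1]); pickle.dump(c,open("w0.pkl","wb"))
E
```

```text
[0.08  0.023 0.172] [-0.28 -0.08 -0.96] 285.7454527507947
[ 0.08364848 -0.00102958 -0.17177596]
[0.61405493 0.00233108 0.33      ]
2.6917
```

View pics/w0.png

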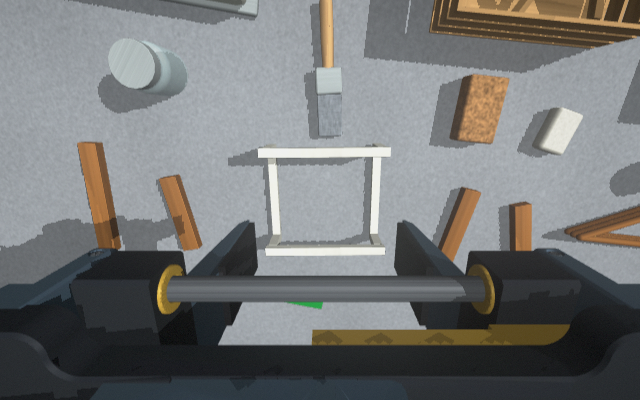

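The wrist view shows the whole stand, columns 256–392 and rows 145–256. I'll fit it here too.

Run:
```python
from h import *
import pickle
c=pickle.load(open("w0.pkl","rb")); W=(250,138,148,125); x0,y0,w,h=W
im=cv2.imread("pics/w0.png").astype(float).min(2)
t=np.clip((im[y0:y0+h,x0:x0+w]-165)/30,0,1); q=np.array([.5605,-.0015,np.radians(5.3)])
for sg in(2,1,.7):
    cost=lambda q:((cv2.GaussianBlur(render(q,c,W),(0,0),sg)-cv2.GaussianBlur(t,(0,0),sg))**2).sum()
    r=minimize(cost,q,method="Nelder-Mead",options=dict(initial_simplex=q+np.vstack([np.zeros(3),np.diag([.01,.01,.05])]),xatol=1e-5,fatol=1e-4)); q=r.x
print(q[:2].round(4),np.degrees(q[2]).round(2),r.fun,t.sum())
```

```text
[ 0.5579 -0.0008] 5.31 686.3887985530565 4189.866666666667
```

```bash
cat > pp.py <<'E'
from h import *
from rig import arm
S=np.array([.560,-.0012]); PH=np.radians(5.35)
def stand(x,y): c,s=np.cos(PH),np.sin(PH); return S+[c*x-s*y,s*x+c*y]
def pick(xy,a):
    R=Rt(a); arm.move_to([*xy,.11],R); arm.grip(.065); arm.move_l([*xy,.003],feed=.12)
    arm.grip(.0); print("width",arm.current_width(),"gf",arm.current_grasp_force(),"t",arm.current_t())
    arm.move_l([*xy,.15],feed=.2)
def place(xy,a,under):
    R=Rt(a); h=under+.10; arm.move_to([*xy,h],R); arm.move_l([*xy,under+.008],feed=.12)
    arm.sleep(.2); f0=arm.current_force()[2]; z=under+.0055
    while z>under+.0015:
        arm.move_l([*xy,z],feed=.02); f=arm.current_force()[2]-f0
        if abs(f)>2: break
        z-=.0005
    print("contact z",round(z-under-.003,4),"f",round(f,2),"w",arm.current_width())
    arm.grip(.05); arm.move_l([*xy,h],feed=.2); print("t",arm.current_t())
E
python3 - <<'E'
from pp import *
r=np.radians
pick([.5167,.3994],r(182.5)); place(stand(0,.045),PH+np.pi,.07)
im=arm.snapshot("wrist"); cv2.imwrite("pics/w1.png",im[:,:,::-1])
E
```

```text
width 0.02977575125035535 gf 30.00054359436035 t 7.275
contact z 0.0 f 3.8 w 0.029915766870537444
t 13.2833
```

View pics/w1.png

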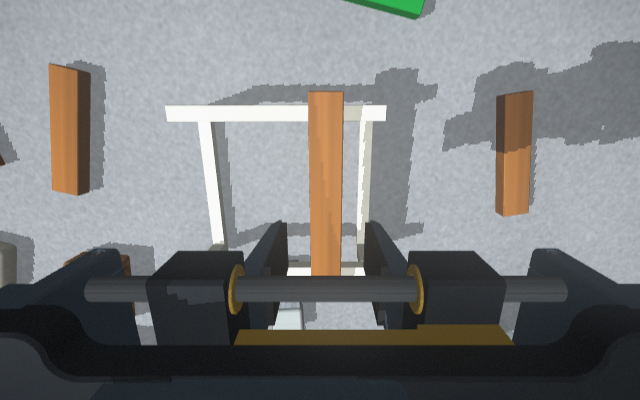

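The wrist view looks toward the robot. The slat lies square over the bar: it sits at column 326, with the bar spanning 166–387, so it is about 45 mm off centre as intended. Next is the second long slat.

Run:
```python
from pp import *
r=np.radians
pick([.4755,-.383],r(16.4)); place(stand(0,-.045),PH,.07)
# step aside toward next pick, then check the stack from above
arm.move_to([.5003,.2566,.11],Rt(r(194.3)))
im=arm.snapshot("top"); cv2.imwrite("pics/t1.png",im[:,:,::-1]); c=arm.get_calibration("top")
k,l,s,ce=cv2.connectedComponentsWithStats(cedar(im))
for i in range(1,k):
    p=ray(*ce[i],.08,c)
    if s[i][4]>200 and np.linalg.norm(p[:2]-S)<.15:
        x,e=slat((l==i).astype(np.uint8),c,.2,.07); d=x[:2]-[.5618,-.0015]; C,Sn=np.cos(PH),np.sin(PH)
        print((C*d[0]+Sn*d[1]).round(4),(-Sn*d[0]+C*d[1]).round(4),np.degrees(x[2]-PH).round(1),e)
x,y=(245,145); cv2.imwrite("pics/t1c.png",cv2.resize(im[y:y+95,x:x+110],None,fx=5,fy=5,interpolation=cv2.INTER_CUBIC)[:,:,::-1])
print(arm.current_t())
```

```text
width 0.029609371157397837 gf 30.000502467155457 t 17.425
contact z 0.0 f 2.34 w 0.029573213003450817
t 23.4083
0.0001 -0.0447 0.1 0.42100975660801687
-0.001 0.0454 0.4 3.498010826302782
25.8833
```

View pics/t1c.png

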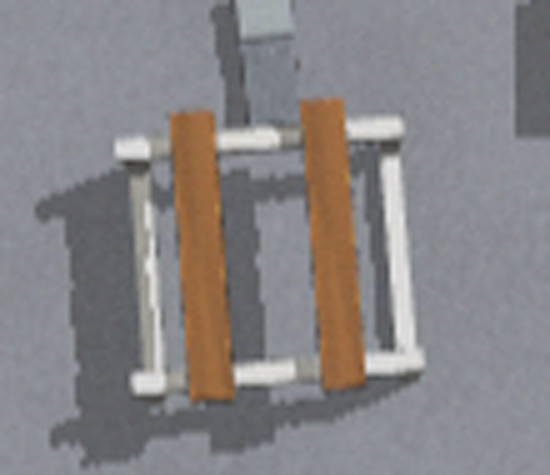

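Both long slats lie square across the bars, centred to within about 1 mm and at ±45 mm. Now the short ones.

Run:
```python
from pp import *
r=np.radians
pick([.5003,.2566],r(194.3)); place(stand(.045,0),PH+np.pi/2,.088)
pick([.5224,-.2494],r(-9)); place(stand(-.045,0),PH+np.pi/2,.088)
arm.move_to([.45,-.3,.25],Rt(r(0)))
im=arm.snapshot("top"); cv2.imwrite("pics/t2.png",im[:,:,::-1]); im2=arm.snapshot("scene")
a=cv2.resize(im[145:240,245:355],None,fx=3.5,fy=3.5,interpolation=cv2.INTER_CUBIC)
b=cv2.resize(im2[150:245,295:405],None,fx=3.5,fy=3.5,interpolation=cv2.INTER_CUBIC)
cv2.imwrite("pics/t2c.png",np.hstack([a,b])[:,:,::-1]); print(arm.current_t())
```

```text
width 0.029774529045772612 gf 29.99666154384613 t 28.25
contact z 0.0 f 3.14 w 0.030115804368184104
t 34.1167
width 0.029594627916006755 gf 29.984958171844482 t 37.5167
contact z 0.0 f 4.52 w 0.029777948739057487
t 43.4917
44.7667
```

View pics/t2c.png

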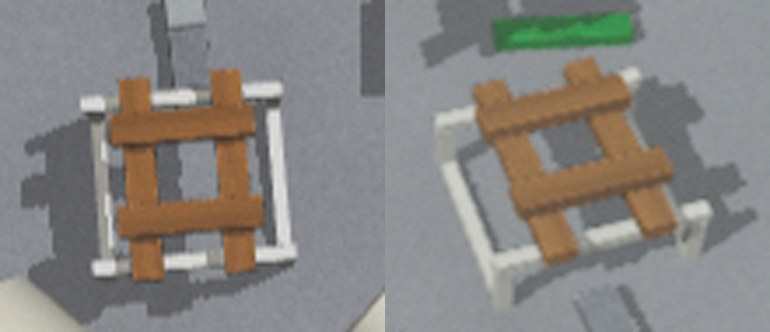

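View pics/t2.png

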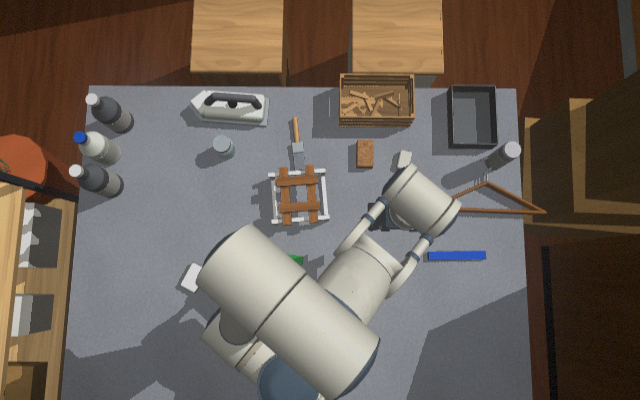

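The top and scene views show all four slats stacked square and centred on the stand, in a crop around (299,197). The bystanders I can see are in their original places.

```bash
python3 -c "
from rig import arm
print(arm.sign_off())"
```

```text
the job is handed in; nothing more can be done
None
```

The four slats are stacked crosswise on the stand as asked, square and centred with gaps of about 60 mm (long layer measured; short layer judged from the pictures), and the job was handed in at about 45 s.

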